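# Blank the spare outlet of a mist manifold and tug-test the plug

### The job

Take the blue blanking plug out of the fittings rack and push it straight down into the open push-fit outlet of the mist manifold, firmly but without ramming it, past the click of the grip collet until it is fully home. Then prove that it holds: keep hold of its head and tug it straight up with slowly rising force to about 15 N, keep that pull on for about a second without ever going over 20 N, ease off and let go, leaving the plug fully home. Leave the other fittings in the rack and do not knock the jar, mug or tape roll about.

Things in the scene. Friction and masses are not known exactly. Their poses are not given: they have to be found in the camera images.
- plug_head (a point): centre of the head of the blue blanking plug, the thing to fit (50 g, 88 mm long, z up along its axis). The head is round, 24 mm in diameter, 39 mm tall; grasp it from above, any direction. This point is 18 mm below its top, 21 mm above a 30 mm shoulder disc (4 mm thick), 70 mm above the nose tip. It starts in one of the rack's holes, hanging upright by the shoulder; lift 50 mm to clear
- plug_tip (a point): nose tip of the blue plug, on its axis, z up. Above it: a nose cone, 10 mm long, widening from 9 to 19 mm; a 19 mm stem up to the shoulder's underside at 45 mm, with a snap groove 11 mm in diameter from 15 to 28 mm
- hose_tail_head (a point): same point (70 mm above its nose tip) of the light grey ribbed hose tail, a fitting with the same stem and a 21 mm head; it waits in another hole of the rack and stays there
- reducer_head (a point): same point of the white reducer, a fitting with the same stem and a thin 15 mm spigot as head; it waits in another hole of the rack and stays there
- rack: fixed steel rack for fittings, 62 x 170 mm, 60 mm high; origin at the centre of its underside, y along its length; three 22 mm holes in its top plate at y = -55, 0 and +55 mm. Fingers that close along the rack's x stay clear of the neighbours
- manifold: fixed mist manifold, base plate 110 x 250 mm screwed to the bench; origin at the centre of its underside, y along the bar, z up. Upright outlets at y = -60 mm (black plug in it), 0 (grey hose tail in it; both reach 134 mm above the table) and +60 mm (open, blue collet ring). Red valve lever at the -y end. Fingers that close along the manifold's x stay clear of the neighbours
- port_mouth (a point): centre of the mouth of the open outlet, 88 mm above the table; the blue collet's upper face lies here or up to 4.5 mm lower, as its nut is screwed down more or less. Axes as the manifold (z up, out of the bore, which is 21 to 22 mm wide). With the plug fully home, plug_head stands 28 mm above this point (29.5 mm at most) and the shoulder 3 to 7.5 mm above the collet
- port_stop: floor of the open bore, on its axis, 42 mm below the mouth; fully home, the plug's nose stands on it. Sprung teeth 19 to 24 mm above it resist the nose with up to about 6 N, drag lightly on the stem, then, 4 to 9 mm before home, click into the groove and draw the plug down for a moment with up to 14 N. Not clicked, the plug pulls out easily; clicked, it lets go only at about 27 N
- collet (a joint): lift of the blue collet out of its nut in m, 0 at rest; a clicked plug, pulled up, first rises freely by 0.4 to 5 mm (different each time), then its teeth hang on it. A stiff spring pulls it back, about 14 N per mm (10 N at 0.61 mm, 15 N at 0.97 mm, 20 N at 1.33 mm). Readings are too coarse to judge the pull: feel the force. Eased off, the plug sinks home again
- spice_jar: small glass jar with white lid, 44 mm wide, 109 mm tall, a bystander; origin at the centre of its underside
- mug: orange mug, 101 mm tall, a bystander; origin under it
- tape_roll: roll of tape lying flat, 104 mm wide, 25 mm high, a bystander; origin under its centre

How it is judged (in metres and radians):
On the way, in this order (a step that is already met when the one before it is completed fails the run):
1. the plug is pushed fully home in the open outlet, past the click (z of plug_head in the frame of port_mouth below 0.0295 m and horizontal distance between plug_head and port_mouth below 0.005 m and angle between the z axis of plug_head and the z axis of port_mouth, either way round below 0.1 rad and value of joint collet below 0.0003 m), for 0.1 s.
2. held in the gripper, the plug is pulled up so that the collet carries at least 10 N for half a second, and stays in (value of joint collet above 0.00061 m and contact force between the fingers and anything else above 2 N and z of plug_head in the frame of port_mouth below 0.0355 m and horizontal distance between plug_head and port_mouth below 0.006 m), for 0.5 s.
At the end, for the whole second after the job is handed in: the blue plug is released and stands fully home in the open outlet (head centre at most 29.6 mm above the mouth, 28 mm being home, within 4 mm of its axis and upright within 0.09 rad), the collet is back down (under 0.3 mm), and the hose tail and the reducer still hang in their holes of the rack (z of plug_head in the frame of port_mouth below 0.0296 m and horizontal distance between plug_head and port_mouth below 0.004 m and angle between the z axis of plug_head and the z axis of port_mouth, either way round below 0.09 rad and value of joint collet below 0.0003 m and height (world z) of hose_tail_head between 0.082 and 0.088 m and height (world z) of reducer_head between 0.082 and 0.088 m and distance of each of hose_tail_head, reducer_head from where it was at the start of the episode below 0.012 m); the robot touches nothing.
It fails at once if the collet is pulled with more than 20 N (lifted over 1.33 mm) (value of joint collet above 0.00133 m).
It fails at once if the plug is rammed: pressed on the floor of the bore with more than 35 N (contact force between plug and port_stop above 35 N).
It fails at once if the jar, mug or tape roll is shifted by more than 30 mm (distance of any of spice_jar, mug, tape_roll from where it was at the start of the episode above 0.03 m).
It also fails if it takes over 64 s, if anything falls off the work surface, if the arm or the gripper's body presses on something with over 40 N, if the wrist force passes 120 N, or if a joint passes its speed limit or range.

### The arm

A 7-joint arm with a two-finger parallel gripper is mounted at the origin on the work surface; the furniture and walls round the work are solid. World frame = base frame: x ahead of the robot, y to its left, z up, the work surface at z = 0. Lengths are in m, angles in degrees, forces in N, time in s.
With the tool pointing down it reaches from about 0.4 to 0.9 m from the base axis. Payload 5.6 kg.
Tool frame: the origin (TCP) lies at the very end of the fingers, on their centre line; the grasp point (between the pads) lies 19 mm behind it; z points along the fingers, y is the line along which they close (so a half turn about z gives the same grasp; the last joint's range is limited). The gripper opens to 92 mm and grips with 3 to 60 N. Pads are 20 mm wide; open, the fingers measure 128 mm over their backs; the gripper's body (75 mm by 189 mm) begins 69 mm behind the grasp point.
Start: joints at [70.989, 26.786, -0.665, 91.828, 0.344, 61.387, -3.226], TCP at [0.185, -0.623, 0.215] pointing down, gripper open.
Joint ranges: [-144.91, 144.91], [-17.63, 115.5], [-89.93, 88.59], [15.96, 139.68], [-74.01, 254.01], [8.47, 105.57], [-167.45, 167.45]. Speed limits (degrees/s): [147.25, 147.25, 180, 180, 180, 180, 180].

### API

Orientations are given as a 3x3 rotation matrix whose columns are the frame's x, y, z axes.
In Python, from plant import readout, camera, bot gives the robot as it stands.
- The arm moves only by the tool servo_tool, never from a script. Its argument "series" is text: rows parted by semicolons, each of 7 numbers parted by spaces: the shift along the tool's x, y, z in mm, then the turn, a rotation vector about the tool's x, y, z in degrees, then the opening, from 0 (shut) to 1 (fully open). In form: dx dy dz wx wy wz claw; .... A call has 1 to 10 rows; each row shifts and turns the commanded pose from where the row before left it, along the tool's axes as they then stand; what a row does not reach is not made up. A row lasts 1/10 s, in which the tool goes at most 50 mm and 8.59 degrees, less where a joint would pass 70% of its speed; a pose out of reach is approached as far as the arm can. A call with a gripper value outside its range is refused whole. The fingers move at their own pace and stop on an object; the grip force is fixed at half the most. Time passes only in rows, so rows that do not move let the fingers close. It gives the time, the measured TCP pose, the force, the opening and the grip force at its end, in the units of the state.
- readout.sense(): the state, without advancing time (a new reading comes with each control period).
- camera(name): name is "scene" or "top" or "wrist"; returns a dict with "frame" (400x640x3 uint8, red, green, blue), "range_z" (400x640 float32, m along the optical axis (not along the pixel's ray), 0 where there is no reading), "fx", "fy", "cx", "cy" (pixels), "k1" (the pictures are not rectified: a ray, as slopes to the right and down, at radius r is drawn at 1 + k1 r^2 times it, then the intrinsics apply), "T" (4x4, takes a point from camera to world coordinates); the wrist camera has in their place "T_tool_cam" (4x4, takes a point from camera to tool coordinates, whose origin is the TCP and whose axes are the flange's). Camera axes: x right, y down, z forward; pixel columns grow to the right and rows downward; lengths in m; the calibration is good to about 2 mm. A picture is of the moment at which its call begins: read the wrist's pose just before it.
- bot.job_done(): hands the job in; it is judged then, once.
The state is a dict: "time": time; "joint_positions": joint angles; "qvel": joint speeds; "joint_torque": joint torques, N m; "ee_pos": TCP position; "ee_rot": TCP orientation; "wrist_force": force on the tool from outside, world axes, zero at the start; "wrist_torque": the same for the moment, N m; "grip_width": opening from 0.0 (shut) to 1.0 (fully open); "finger_force": force on a finger pad.
Only numpy, scipy, OpenCV 4.12 (cv2) and the standard library are available. Lean on these libraries where they do the work, as an engineer would, in place of code of your own. Each camera call takes 0.05 s, during which the arm holds its last target. There are 200 camera calls.

## Working session

There is one attempt and no reset: what is moved stays moved. The work goes in short steps, Python scripts to look and compute and a tool call to move; the robot and the scene stay as the last step left them, time stands still between calls to the robot, and variables do not carry over. Pictures are saved under pics/ and viewed, at most 10 in all, crops included, and the job is handed in when it is done.

Besides the shell and the picture viewer there is one more tool, called after ">>>" in YAML: its name, and indented under it one key for each argument. servo_tool: Moves the arm, as the interface text tells. Its arguments: {"type":"object","properties":{"series":{"type":"string"}},"required":["series"]}

```bash
mkdir -p pics
python3 - <<'E'
from plant import readout,camera,bot
import cv2,numpy as np
s=readout.sense(); print({k:np.round(v,3).tolist() for k,v in s.items()})
for n in("scene","top"):
    c=camera(n); cv2.imwrite(f"pics/{n}.png",c["frame"][:,:,::-1]); np.savez(f"pics/{n}.npz",**c)
    print(n,c["fx"],c["fy"],c["cx"],c["cy"],c["k1"],np.round(c["T"],3).tolist())
E
```

```text
{'time': 0.0, 'joint_positions': [70.99, 26.836, -0.665, 91.88, 0.346, 61.387, -3.224], 'qvel': [0.017, -0.014, 0.065, 0.055, 0.019, -0.033, 0.043], 'joint_torque': [-0.001, -52.057, -0.013, -24.375, -0.057, 0.017, 0.0], 'ee_pos': [0.185, -0.623, 0.214], 'ee_rot': [[0.959, 0.285, -0.001], [0.285, -0.959, 0.002], [-0.0, -0.002, -1.0]], 'wrist_force': [0.291, -0.309, 0.281], 'wrist_torque': [-0.004, 0.001, 0.006], 'finger_force': 0.0, 'grip_width': 1.0}
scene 483.0596750405211 483.0596750405211 320.40351541626995 203.25183753967025 -0.09952380089129377 [[-0.65, -0.341, 0.679, -0.278], [-0.76, 0.308, -0.572, 0.843], [-0.014, -0.888, -0.459, 0.698], [0.0, 0.0, 0.0, 1.0]]
top 438.7986097567831 438.7986097567831 322.57977867045145 195.8598986979637 -0.012898298798356841 [[0.023, -0.997, 0.077, 0.5], [-1.0, -0.023, 0.011, 0.063], [-0.009, -0.077, -0.997, 1.305], [0.0, 0.0, 0.0, 1.0]]
```

View pics/scene.png

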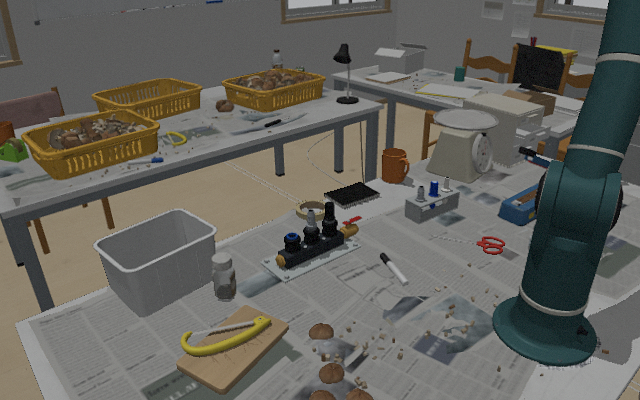

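View pics/top.png

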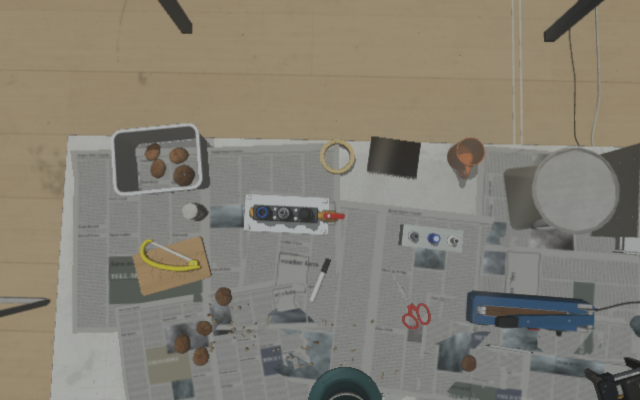

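The scene view shows the rack with the blue plug at (434,187) and the open blue outlet at (292,241). In the top view the plug is at (434,238), in the middle hole. The outlet is at (262,213), with the bar running along image columns.

```bash
cat > h.py <<'E'
import numpy as np,cv2
def ray(c,uv,T=None):
    T=c["T"] if T is None else T
    K=np.array([[c["fx"],0,c["cx"]],[0,c["fy"],c["cy"]],[0,0,1]],float)
    p=cv2.undistortPoints(np.array([[uv]],float),K,np.array([float(c["k1"]),0,0,0]))[0,0]
    return T[:3,3],T[:3,:3]@np.array([p[0],p[1],1])
def onz(c,uv,z,T=None):
    o,d=ray(c,uv,T); return o+d*(z-o[2])/d[2]
def blobs(c,lo,hi,box=None,amin=8):
    h=cv2.cvtColor(c["frame"],cv2.COLOR_RGB2HSV); m=cv2.inRange(h,lo,hi)
    if box: k=np.zeros_like(m); k[box[1]:box[3],box[0]:box[2]]=255; m&=k
    n,l,st,ce=cv2.connectedComponentsWithStats(m)
    return [(st[i].tolist(),ce[i].round(1).tolist()) for i in range(1,n) if st[i][4]>=amin],m
BLUE=((100,120,30),(130,255,255))
E
python3 - <<'E'
from h import *
t=dict(np.load("pics/top.npz")); s=dict(np.load("pics/scene.npz"))
for c,bs in((t,[(415,225,455,250),(245,200,280,226)]),(s,[(415,170,450,205),(275,225,305,255)])):
    for b,z in zip(bs,(.095,.087)):
        for st,ce in blobs(c,*BLUE,b)[0]: print(st,ce,onz(c,ce,z).round(4))
# manifold plate white & rack orientation via depth in top
def pts(c,b):
    P=[]
    for v in range(b[1],b[3]):
        for u in range(b[0],b[2]):
            z=c["range_z"][v,u]
            if z>0:
                o,d=ray(c,(u,v)); P.append(np.r_[o+d*z,u,v])
    return np.array(P)
for n,b,lo,hi in(("rack",(390,215,475,260),.05,.068),("manbar",(240,195,350,235),.03,.14)):
    P=pts(t,b); q=P[(P[:,2]>lo)&(P[:,2]<hi)]
    r=cv2.minAreaRect(q[:,:2].astype(np.float32)*1000); print(n,len(q),r,np.median(q[:,2]))
E
```

```text
[258, 207, 9, 10, 36] [261.9, 211.6] [0.5464 0.2439 0.087 ]
[429, 182, 9, 15, 108] [433.6, 189.4] [ 0.4617 -0.2054  0.095 ]
[286, 233, 12, 7, 62] [291.6, 236.1] [0.5404 0.2475 0.087 ]
rack 1154 ((485.2048034667969, -235.4052734375), (171.82754516601562, 62.03245162963867), 84.71012115478516) 0.06074662247695417
manbar 1253 ((544.51220703125, 151.8459930419922), (275.78094482421875, 44.107234954833984), 88.55542755126953) 0.04982621893441097
```

>>> servo_tool:
  series: "20 -15 0 0 0 0 1;35 -25 0 0 0 0 1;35 -25 0 0 0 0 1;35 -25 0 0 0 0 1;35 -25 0 0 0 0 1;35 -25 0 0 0 0 1;35 -25 0 0 0 0 1;35 -25 0 0 0 0 1;35 -25 0 0 0 0 1;35 -25 0 0 0 0 1"

```text
time: 1.1
ee_pos: [0.4385, -0.2961, 0.2144]
ee_rot: [[0.959, 0.285, -0.0], [0.285, -0.959, 0.0], [-0.0, -0.0, -1.0]]
wrist_force: [1.0, -0.7, -0.4]
grip_width: 1.003
finger_force: 0.0
```

>>> servo_tool:
  series: "35 -25 0 0 0 0 1;20 -15 0 0 0 -5 1;0 0 0 0 0 -8 1;0 0 0 0 0 -8 1;0 0 0 0 0 -8 1;0 0 0 0 0 -8 1;0 0 0 0 0 -8 1;0 0 0 0 0 -8 1;0 0 0 0 0 -8 1;0 0 0 0 0 -7 1"

```text
time: 2.1
ee_pos: [0.4789, -0.2436, 0.2142]
ee_rot: [[0.09, 0.996, -0.001], [0.996, -0.09, 0.0], [0.0, -0.001, -1.0]]
wrist_force: [0.6, 0.5, -0.2]
grip_width: 1.003
finger_force: 0.0
```

Run:
```python
from plant import readout,camera,bot
from h import *
s=readout.sense(); print({k:np.round(s[k],3).tolist() for k in("time","joint_positions","ee_pos","ee_rot","wrist_force")})
c=camera("wrist"); cv2.imwrite("pics/w1.png",c["frame"][:,:,::-1])
T=np.eye(4);T[:3,:3]=s["ee_rot"];T[:3,3]=s["ee_pos"]; c["T"]=T@c["T_tool_cam"]; np.savez("pics/w1.npz",**c)
print(c["T_tool_cam"].round(3))
for st,ce in blobs(c,*BLUE,amin=60)[0]: print(st,ce,onz(c,ce,.103).round(4))
```

```text
{'time': 2.1, 'joint_positions': [43.869, 18.274, -24.699, 106.391, 8.953, 57.278, 10.252], 'ee_pos': [0.479, -0.244, 0.214], 'ee_rot': [[0.09, 0.996, -0.001], [0.996, -0.09, 0.0], [0.0, -0.001, -1.0]], 'wrist_force': [0.628, 0.453, -0.172]}
[[-0.    -0.964 -0.266  0.074]
 [ 1.    -0.001  0.002 -0.   ]
 [-0.002 -0.266  0.964 -0.171]
 [ 0.     0.     0.     1.   ]]
[312, 168, 25, 31, 442] [324.2, 180.5] [ 0.4839 -0.2277  0.103 ]
[160, 262, 30, 18, 272] [173.2, 269.9] [ 0.3092 -0.3125  0.103 ]
[203, 331, 39, 41, 1293] [222.4, 350.9] [ 0.3431 -0.4255  0.103 ]
```

View pics/w1.png

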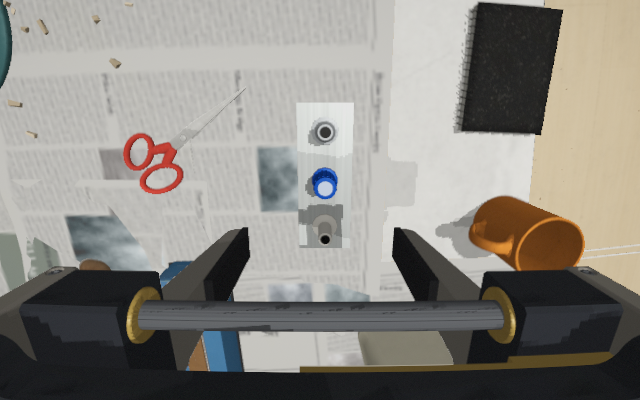

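The wrist view has the rack upright in the image (edges at columns 297 and 354), so yaw is right. The plug's light-blue top disc is at about (325,188).

Run:
```python
from h import *
c=dict(np.load("pics/w1.npz"))
hs=cv2.cvtColor(c["frame"],cv2.COLOR_RGB2HSV); print([hs[v,325].tolist() for v in range(166,204,4)])
print(onz(c,(325,188),.103), onz(c,(325,103),.06),onz(c,(325,247),.06),onz(c,(297,175),.06),onz(c,(354,175),.06))
t=dict(np.load("pics/top.npz")); s=dict(np.load("pics/scene.npz"))
for n,b,z in((t,(418,225,450,250),.1),):
    for st,ce in blobs(n,(100,80,30),(130,255,255),b)[0]: print(st,ce,onz(n,ce,z))
```

```text
[[60, 4, 191], [110, 211, 149], [110, 232, 109], [109, 203, 191], [108, 32, 221], [108, 30, 222], [108, 31, 222], [108, 31, 222], [109, 227, 182], [60, 4, 189]]
[ 0.48408104 -0.23537509  0.103     ] [ 0.49197416 -0.15189256  0.06      ] [ 0.47750779 -0.31934789  0.06      ] [ 0.45331501 -0.22731556  0.06      ] [ 0.51823569 -0.23318176  0.06      ]
[428, 234, 12, 9, 52] [433.1, 237.6] [ 0.48566818 -0.22835383  0.1       ]
```

>>> servo_tool:
  series: "8.5 4.5 0 0 0 0 1;0 0 20 0 0 0 1;0 0 30 0 0 0 1;0 0 30 0 0 0 1;0 0 30 0 0 0 0.8;0 0 20 0 0 0 0.6;0 0 15 0 0 0 0.6;0 0 0 0 0 0 0.6"

```text
time: 2.95
ee_pos: [0.4835, -0.2345, 0.0677]
ee_rot: [[0.096, 0.995, -0.003], [0.995, -0.096, 0.002], [0.001, -0.003, -1.0]]
wrist_force: [0.1, 1.0, 0.2]
grip_width: 0.673
finger_force: 0.0
```

>>> servo_tool:
  series: "0 0 0 0 0 0 0.5;0 0 0 0 0 0 0.4;0 0 0 0 0 0 0.3;0 0 0 0 0 0 0;0 0 0 0 0 0 0;0 0 0 0 0 0 0;0 0 0 0 0 0 0;0 0 0 0 0 0 0"

```text
time: 3.75
ee_pos: [0.4848, -0.2359, 0.0701]
ee_rot: [[0.095, 0.995, 0.001], [0.995, -0.095, -0.001], [-0.001, 0.001, -1.0]]
wrist_force: [-1.4, 0.1, 5.2]
grip_width: 0.253
finger_force: 30.0
```

>>> servo_tool:
  series: "0 0 -10 0 0 0 0;0 0 -20 0 0 0 0;0 0 -30 0 0 0 0;0 0 -30 0 0 0 0;0 0 -30 0 0 0 0;0 0 -25 0 0 0 0;0 0 -10 0 0 0 0;0 0 0 0 0 0 0;0 0 0 0 0 0 0"

```text
time: 4.65
ee_pos: [0.4838, -0.2354, 0.2235]
ee_rot: [[0.095, 0.995, -0.002], [0.995, -0.095, 0.001], [0.0, -0.002, -1.0]]
wrist_force: [-0.4, 0.0, -1.0]
grip_width: 0.254
finger_force: 30.0
```

```bash
cat >> h.py <<'E'
def wrist(name=None):
    from plant import readout,camera
    s=readout.sense(); c=camera("wrist")
    T=np.eye(4);T[:3,:3]=s["ee_rot"];T[:3,3]=s["ee_pos"]; c["Tt"]=T; c["T"]=T@c["T_tool_cam"]
    if name: cv2.imwrite(f"pics/{name}.png",c["frame"][:,:,::-1]); np.savez(f"pics/{name}.npz",**c)
    return s,c
E
python3 - <<'E'
from h import *
s,c=wrist("w2"); print({k:np.round(s[k],4).tolist() for k in("time","joint_positions","ee_pos","ee_rot","wrist_force","wrist_torque","grip_width")})
E
```

```text
{'time': 4.65, 'joint_positions': [43.3336, 17.8439, -25.2353, 105.6762, 8.8092, 58.4889, 9.0641], 'ee_pos': [0.4838, -0.2354, 0.2235], 'ee_rot': [[0.0952, 0.9955, -0.0015], [0.9955, -0.0952, 0.0006], [0.0005, -0.0016, -1.0]], 'wrist_force': [-0.4131, 0.0084, -0.9521], 'wrist_torque': [-0.0386, -0.0435, 0.0146], 'grip_width': 0.2535}
```

View pics/w2.png

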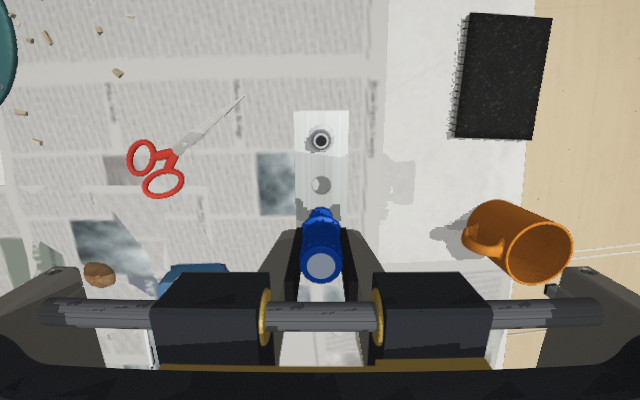

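The plug is held and looks upright, with its top disc at (321,266) and its nose at (321,210). The hole it left is empty at (321,185), and the neighbours still hang in place.

Run:
```python
from h import *
c=dict(np.load("pics/w2.npz"))
for uv,z in(((321,266),-.034),((321,210),.054)): print(onz(c,uv,z,c["T_tool_cam"])*1000)
d=np.array([.5455,.244])-[.4838,-.2354]; print(d)
```

```text
[  0.21105587   0.10223625 -34.        ]
[ 3.4627099   0.35340565 54.        ]
[0.0617 0.4794]
```

>>> servo_tool:
  series: "20 2 0 0 0 0 0;40 2 0 0 0 0 0;45 2 0 0 0 0 0;45 2 0 0 0 0 0;45 2.5 0 0 0 0 0;45 2.5 0 0 0 0 0;45 2.5 0 0 0 0 0;45 2.5 0 0 0 0 0;45 2.5 0 0 0 0 0;28 2.5 0 0 0 0 0"

```text
time: 5.7
ee_pos: [0.5445, 0.1673, 0.223]
ee_rot: [[0.091, 0.996, -0.003], [0.996, -0.091, 0.001], [0.001, -0.003, -1.0]]
wrist_force: [0.2, 0.5, -0.2]
grip_width: 0.254
finger_force: 30.0
```

>>> servo_tool:
  series: "0 0 0 0 0 -2 0;0 0 0 0 0 -2 0;0 0 0 0 0 0 0;0 0 0 0 0 0 0;0 0 0 0 0 0 0"

```text
time: 6.2
ee_pos: [0.5455, 0.163, 0.2239]
ee_rot: [[0.026, 1.0, -0.001], [1.0, -0.026, -0.0], [-0.0, -0.001, -1.0]]
wrist_force: [-0.3, 0.4, 0.4]
grip_width: 0.255
finger_force: 30.0
```

Run:
```python
from h import *
s,c=wrist("w3"); print({k:np.round(s[k],4).tolist() for k in("time","joint_positions","ee_pos","ee_rot","wrist_force","wrist_torque","grip_width")})
for st,ce in blobs(c,*BLUE,amin=40)[0]: print(st,ce,onz(c,ce,.086).round(4))
```

```text
{'time': 6.2, 'joint_positions': [7.6674, 22.9117, -35.1592, 101.0185, 14.8604, 60.8204, -34.2093], 'ee_pos': [0.5455, 0.163, 0.2239], 'ee_rot': [[0.0265, 0.9996, -0.0011], [0.9996, -0.0265, -0.0002], [-0.0002, -0.0011, -1.0]], 'wrist_force': [-0.305, 0.3793, 0.3992], 'wrist_torque': [-0.0553, -0.103, 0.0404], 'grip_width': 0.2552}
[305, 100, 28, 29, 334] [318.0, 113.8] [0.5449 0.2439 0.086 ]
[299, 206, 45, 78, 2125] [320.7, 241.2] [0.5439 0.1021 0.086 ]
```

View pics/w3.png

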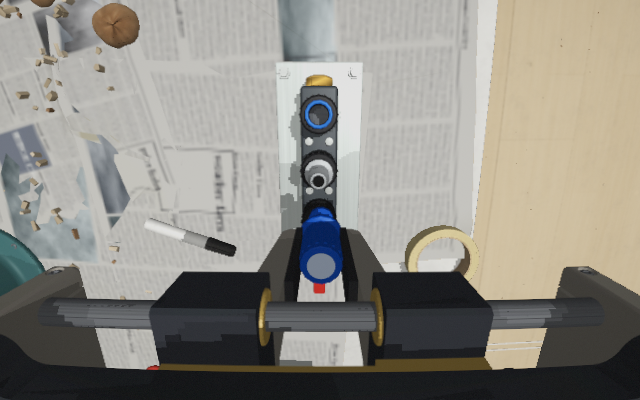

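The open ring is centred at (318.5,114), which puts it at about (0.545, 0.244). The bar is aligned with the image.

>>> servo_tool:
  series: "15 -0.5 0 0 0 0 0;25 -1 0 0 0 0 0;25 -1 0 0 0 0 0;16 -0.2 0 0 0 0 0;0 0 20 0 0 0 0;0 0 25 0 0 0 0;0 0 20 0 0 0 0;0 0 4 0 0 0 0;0 0 0 0 0 0 0;0 0 0 0 0 0 0"

```text
time: 7.25
ee_pos: [0.5457, 0.2451, 0.1566]
ee_rot: [[0.025, 1.0, 0.001], [1.0, -0.025, 0.001], [0.001, 0.001, -1.0]]
wrist_force: [0.6, 0.9, -0.6]
grip_width: 0.252
finger_force: 30.0
```

Run:
```python
from h import *
from plant import camera
s,c=wrist("w4"); print({k:np.round(s[k],4).tolist() for k in("time","ee_pos","ee_rot","wrist_force","wrist_torque","grip_width")})
S=camera("scene"); np.savez("pics/s4.npz",**S)
a=cv2.resize(S["frame"][190:270,245:345],None,fx=4,fy=4); b=cv2.resize(c["frame"][150:300,250:390],(373,400)); a=cv2.copyMakeBorder(a,0,80,0,0,0)
cv2.imwrite("pics/m4.png",np.hstack([a,b])[:,:,::-1])
```

```text
{'time': 7.25, 'ee_pos': [0.5457, 0.2451, 0.1566], 'ee_rot': [[0.0253, 0.9997, 0.0014], [0.9997, -0.0253, 0.0008], [0.0008, 0.0014, -1.0]], 'wrist_force': [0.623, 0.8794, -0.6357], 'wrist_torque': [-0.0627, -0.116, -0.0053], 'grip_width': 0.2519}
```

View pics/m4.png

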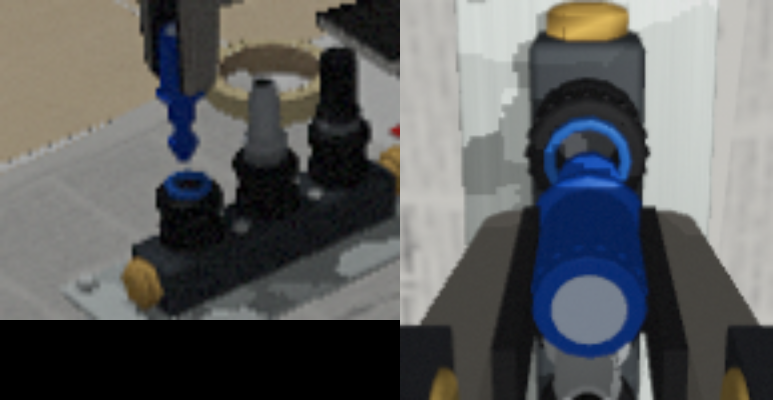

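Left crop: the nose at (184,158) hangs right above the ring at (188,185). Right crop: the ring is centred near (588,161), which is about (320.6,210.4) in the full frame, in line with the plug's disc at column 590.

Run:
```python
from h import *
c=dict(np.load("pics/w4.npz"))
for z in(.088,.086,.0835): print(onz(c,(320.6,210.4),z), (np.linalg.inv(c["Tt"])@np.r_[onz(c,(320.6,210.4),z),1])[:3]*1000)
print(onz(c,(320.6,150+118/2.667),.086),onz(c,(250+144/2.664,210),.086),onz(c,(250+232/2.664,210),.086))
```

```text
[0.54572587 0.24361494 0.088     ] [-1.51457237e+00  9.75440188e-03  6.86134192e+01]
[0.54571558 0.24298368 0.086     ] [-2.14751754e+00  1.27139184e-02  7.06129116e+01]
[0.54570272 0.2421946  0.0835    ] [-2.9386990e+00  1.6413314e-02  7.3112277e+01]
[0.54608994 0.25761707 0.086     ] [0.53120681 0.24373509 0.086     ] [0.56019694 0.24296648 0.086     ]
```

>>> servo_tool:
  series: "-0.8 0 5 0 0 0 0;0 0 7 0 0 0 0;0 0 7 0 0 0 0;0 0 6 0 0 0 0;0 0 0 0 0 0 0;0 0 0 0 0 0 0"

```text
time: 7.95
ee_pos: [0.5449, 0.2437, 0.1303]
ee_rot: [[0.025, 1.0, -0.001], [1.0, -0.025, -0.0], [-0.0, -0.001, -1.0]]
wrist_force: [-0.3, -0.6, -0.1]
grip_width: 0.255
finger_force: 30.0
```

Tip is about 12 mm inside with no side force. I'll go on gently.

>>> servo_tool:
  series: "0 0 2.5 0 0 0 0;0 0 2.5 0 0 0 0;0 0 2.5 0 0 0 0;0 0 2.5 0 0 0 0;0 0 0 0 0 0 0;0 0 0 0 0 0 0"

```text
time: 8.55
ee_pos: [0.5453, 0.2437, 0.1208]
ee_rot: [[0.025, 1.0, 0.0], [1.0, -0.025, 0.0], [0.0, 0.0, -1.0]]
wrist_force: [0.7, 0.4, 2.8]
grip_width: 0.253
finger_force: 30.0
```

>>> servo_tool:
  series: "0 0 2 0 0 0 0;0 0 2 0 0 0 0;0 0 2 0 0 0 0;0 0 2 0 0 0 0;0 0 0 0 0 0 0;0 0 0 0 0 0 0"

```text
time: 9.15
ee_pos: [0.5447, 0.2434, 0.112]
ee_rot: [[0.025, 1.0, -0.001], [1.0, -0.025, -0.0], [-0.0, -0.001, -1.0]]
wrist_force: [-0.3, -0.8, -0.4]
grip_width: 0.252
finger_force: 30.0
```

>>> servo_tool:
  series: "0 0 1.5 0 0 0 0;0 0 1.5 0 0 0 0;0 0 1.5 0 0 0 0;0 0 1.5 0 0 0 0;0 0 0 0 0 0 0;0 0 0 0 0 0 0"

```text
time: 9.75
ee_pos: [0.5446, 0.2432, 0.1058]
ee_rot: [[0.026, 1.0, -0.001], [1.0, -0.026, -0.001], [-0.001, -0.001, -1.0]]
wrist_force: [-0.8, -0.9, -6.7]
grip_width: 0.256
finger_force: 30.0
```

>>> servo_tool:
  series: "0 0 0.8 0 0 0 0;0 0 0.7 0 0 0 0;0 0 0.5 0 0 0 0;0 0 0 0 0 0 0;0 0 0 0 0 0 0"

```text
time: 10.25
ee_pos: [0.5453, 0.2438, 0.105]
ee_rot: [[0.025, 1.0, 0.001], [1.0, -0.025, 0.0], [0.0, 0.001, -1.0]]
wrist_force: [-0.3, -0.9, -0.5]
grip_width: 0.252
finger_force: 30.0
```

The click drew the plug down (−6.7 N). I'll continue slowly to the floor.

>>> servo_tool:
  series: "0 0 0.5 0 0 0 0;0 0 0.5 0 0 0 0;0 0 0.5 0 0 0 0;0 0 0.5 0 0 0 0;0 0 0 0 0 0 0;0 0 0 0 0 0 0"

```text
time: 10.85
ee_pos: [0.5451, 0.2437, 0.1025]
ee_rot: [[0.025, 1.0, 0.0], [1.0, -0.025, 0.0], [0.0, 0.0, -1.0]]
wrist_force: [-0.7, -0.8, -1.0]
grip_width: 0.257
finger_force: 30.0
```

>>> servo_tool:
  series: "0 0 0.4 0 0 0 0;0 0 0.4 0 0 0 0;0 0 0 0 0 0 0;0 0 0 0 0 0 0"

```text
time: 11.25
ee_pos: [0.5451, 0.2437, 0.1018]
ee_rot: [[0.025, 1.0, 0.0], [1.0, -0.025, 0.0], [0.0, 0.0, -1.0]]
wrist_force: [0.7, -0.2, -0.7]
grip_width: 0.255
finger_force: 30.0
```

>>> servo_tool:
  series: "0 0 0.4 0 0 0 0;0 0 0.4 0 0 0 0;0 0 0 0 0 0 0;0 0 0 0 0 0 0"

```text
time: 11.65
ee_pos: [0.5451, 0.2437, 0.1012]
ee_rot: [[0.025, 1.0, 0.0], [1.0, -0.025, 0.0], [0.0, 0.0, -1.0]]
wrist_force: [-1.0, -0.1, 2.6]
grip_width: 0.255
finger_force: 30.0
```

>>> servo_tool:
  series: "0 0 0.3 0 0 0 0;0 0 0.2 0 0 0 0;0 0 0 0 0 0 0;0 0 0 0 0 0 0"

```text
time: 12.05
ee_pos: [0.5452, 0.2438, 0.1011]
ee_rot: [[0.025, 1.0, 0.0], [1.0, -0.025, -0.0], [-0.0, 0.0, -1.0]]
wrist_force: [-1.2, -1.1, 5.5]
grip_width: 0.256
finger_force: 30.0
```

>>> servo_tool:
  series: "0 0 0.4 0 0 0 0;0 0 0.4 0 0 0 0;0 0 0 0 0 0 0;0 0 0 0 0 0 0"

```text
time: 12.45
ee_pos: [0.5453, 0.244, 0.101]
ee_rot: [[0.025, 1.0, 0.001], [1.0, -0.025, -0.0], [-0.0, 0.001, -1.0]]
wrist_force: [-3.3, -1.4, 9.5]
grip_width: 0.259
finger_force: 30.0
```

The plug is on the floor: z has stopped and the force is up to 9.5 N. Now the tug, easing up in small steps.

>>> servo_tool:
  series: "0 0 -0.5 0 0 0 0;0 0 -0.5 0 0 0 0;0 0 -0.5 0 0 0 0;0 0 -0.4 0 0 0 0;0 0 0 0 0 0 0;0 0 0 0 0 0 0"

```text
time: 13.05
ee_pos: [0.545, 0.2435, 0.1012]
ee_rot: [[0.025, 1.0, -0.0], [1.0, -0.025, -0.0], [-0.0, -0.0, -1.0]]
wrist_force: [0.4, -0.5, -0.2]
grip_width: 0.253
finger_force: 30.0
```

>>> servo_tool:
  series: "0 0 -0.4 0 0 0 0;0 0 -0.4 0 0 0 0;0 0 0 0 0 0 0;0 0 0 0 0 0 0"

```text
time: 13.45
ee_pos: [0.5451, 0.2436, 0.1023]
ee_rot: [[0.025, 1.0, -0.0], [1.0, -0.025, -0.0], [-0.0, -0.0, -1.0]]
wrist_force: [0.8, 0.2, -0.8]
grip_width: 0.254
finger_force: 30.0
```

>>> servo_tool:
  series: "0 0 -0.4 0 0 0 0;0 0 -0.4 0 0 0 0;0 0 0 0 0 0 0;0 0 0 0 0 0 0"

```text
time: 13.85
ee_pos: [0.5451, 0.2436, 0.1032]
ee_rot: [[0.025, 1.0, 0.0], [1.0, -0.025, -0.0], [-0.0, 0.0, -1.0]]
wrist_force: [0.4, -0.1, -0.9]
grip_width: 0.253
finger_force: 30.0
```

>>> servo_tool:
  series: "0 0 -0.4 0 0 0 0;0 0 -0.4 0 0 0 0;0 0 0 0 0 0 0;0 0 0 0 0 0 0"

```text
time: 14.25
ee_pos: [0.5451, 0.2436, 0.104]
ee_rot: [[0.025, 1.0, 0.0], [1.0, -0.025, -0.0], [-0.0, 0.0, -1.0]]
wrist_force: [-0.1, -0.3, -0.1]
grip_width: 0.256
finger_force: 30.0
```

>>> servo_tool:
  series: "0 0 -0.4 0 0 0 0;0 0 -0.4 0 0 0 0;0 0 0 0 0 0 0;0 0 0 0 0 0 0"

```text
time: 14.65
ee_pos: [0.5451, 0.2436, 0.1048]
ee_rot: [[0.025, 1.0, 0.0], [1.0, -0.025, -0.0], [-0.0, 0.0, -1.0]]
wrist_force: [-1.0, -0.3, 0.0]
grip_width: 0.255
finger_force: 30.0
```

>>> servo_tool:
  series: "0 0 -0.4 0 0 0 0;0 0 -0.4 0 0 0 0;0 0 0 0 0 0 0;0 0 0 0 0 0 0"

```text
time: 15.05
ee_pos: [0.545, 0.2435, 0.1053]
ee_rot: [[0.025, 1.0, -0.0], [1.0, -0.025, -0.0], [-0.0, -0.0, -1.0]]
wrist_force: [0.5, 0.4, -2.6]
grip_width: 0.254
finger_force: 30.0
```

>>> servo_tool:
  series: "0 0 -0.4 0 0 0 0;0 0 -0.3 0 0 0 0;0 0 0 0 0 0 0;0 0 0 0 0 0 0"

```text
time: 15.45
ee_pos: [0.5448, 0.2434, 0.1058]
ee_rot: [[0.025, 1.0, -0.001], [1.0, -0.025, -0.0], [-0.0, -0.001, -1.0]]
wrist_force: [1.4, -0.1, -8.4]
grip_width: 0.253
finger_force: 30.0
```

>>> servo_tool:
  series: "0 0 -0.2 0 0 0 0;0 0 -0.2 0 0 0 0;0 0 0 0 0 0 0;0 0 0 0 0 0 0"

```text
time: 15.85
ee_pos: [0.5448, 0.2434, 0.1062]
ee_rot: [[0.025, 1.0, -0.001], [1.0, -0.025, -0.0], [-0.0, -0.001, -1.0]]
wrist_force: [0.2, 0.0, -11.0]
grip_width: 0.255
finger_force: 30.0
```

```bash
python3 -c "
from plant import readout
s=readout.sense();print(s['wrist_force'],s['joint_torque'],s['time'])"
```

```text
[ 1.86309852e-01  6.74471910e-03 -1.10178853e+01] [-6.70681056e-02 -5.54058373e+01 -9.25390273e+00 -2.24309206e+01
 -2.10201326e-01  3.75240203e-01  2.84101028e-03] 15.85
```

>>> servo_tool:
  series: "0 0 -0.2 0 0 0 0;0 0 -0.2 0 0 0 0;0 0 0 0 0 0 0;0 0 0 0 0 0 0"

```text
time: 16.25
ee_pos: [0.5447, 0.2434, 0.1066]
ee_rot: [[0.025, 1.0, -0.001], [1.0, -0.025, -0.0], [-0.0, -0.001, -1.0]]
wrist_force: [2.1, 1.1, -14.3]
grip_width: 0.255
finger_force: 30.0
```

>>> servo_tool:
  series: "0 0 -0.1 0 0 0 0;0 0 0 0 0 0 0;0 0 0 0 0 0 0"

```text
time: 16.55
ee_pos: [0.5448, 0.2434, 0.1068]
ee_rot: [[0.025, 1.0, -0.001], [1.0, -0.025, -0.0], [-0.0, -0.001, -1.0]]
wrist_force: [2.1, 0.4, -16.7]
grip_width: 0.254
finger_force: 30.0
```

>>> servo_tool:
  series: "0 0 0.1 0 0 0 0;0 0 0 0 0 0 0;0 0 0 0 0 0 0;0 0 0 0 0 0 0;0 0 0 0 0 0 0"

```text
time: 17.05
ee_pos: [0.5448, 0.2434, 0.1069]
ee_rot: [[0.025, 1.0, -0.001], [1.0, -0.025, -0.0], [-0.0, -0.001, -1.0]]
wrist_force: [1.3, 0.8, -15.6]
grip_width: 0.256
finger_force: 30.0
```

>>> servo_tool:
  series: "0 0 0 0 0 0 0;0 0 0 0 0 0 0;0 0 0 0 0 0 0;0 0 0 0 0 0 0;0 0 0 0 0 0 0;0 0 0 0 0 0 0"

```text
time: 17.65
ee_pos: [0.5449, 0.2435, 0.1069]
ee_rot: [[0.025, 1.0, -0.0], [1.0, -0.025, -0.0], [-0.0, -0.0, -1.0]]
wrist_force: [-0.2, -0.3, -17.1]
grip_width: 0.25
finger_force: 30.0
```

Held about 15–17 N for over a second. Easing off and seating it again.

>>> servo_tool:
  series: "0 0 0.4 0 0 0 0;0 0 0.6 0 0 0 0;0 0 0.8 0 0 0 0;0 0 0.8 0 0 0 0;0 0 0.8 0 0 0 0;0 0 0.8 0 0 0 0;0 0 0.6 0 0 0 0;0 0 0.4 0 0 0 0;0 0 0 0 0 0 0;0 0 0 0 0 0 0"

```text
time: 18.65
ee_pos: [0.5454, 0.2438, 0.1021]
ee_rot: [[0.025, 1.0, 0.001], [1.0, -0.025, 0.0], [0.0, 0.001, -1.0]]
wrist_force: [-1.3, -1.2, -0.8]
grip_width: 0.255
finger_force: 30.0
```

>>> servo_tool:
  series: "0 0 0.4 0 0 0 0;0 0 0.4 0 0 0 0;0 0 0 0 0 0 0;0 0 0 0 0 0 0"

```text
time: 19.05
ee_pos: [0.5453, 0.2438, 0.1012]
ee_rot: [[0.025, 1.0, 0.0], [1.0, -0.025, 0.0], [0.0, 0.0, -1.0]]
wrist_force: [-0.3, -0.4, 0.6]
grip_width: 0.255
finger_force: 30.0
```

>>> servo_tool:
  series: "0 0 0.4 0 0 0 0;0 0 0.3 0 0 0 0;0 0 0 0 0 0 0;0 0 0 0 0 0 0"

```text
time: 19.45
ee_pos: [0.5453, 0.2439, 0.1011]
ee_rot: [[0.025, 1.0, 0.001], [1.0, -0.025, 0.0], [0.0, 0.001, -1.0]]
wrist_force: [-1.1, -0.9, 5.4]
grip_width: 0.253
finger_force: 30.0
```

>>> servo_tool:
  series: "0 0 0.3 0 0 0 0;0 0 0 0 0 0 0;0 0 0 0 0 0 0"

```text
time: 19.75
ee_pos: [0.5454, 0.244, 0.1011]
ee_rot: [[0.025, 1.0, 0.001], [1.0, -0.025, 0.0], [0.0, 0.001, -1.0]]
wrist_force: [-1.8, -2.3, 7.2]
grip_width: 0.255
finger_force: 30.0
```

Seated at the same height as before. Easing off the press, then opening and rising.

>>> servo_tool:
  series: "0 0 -0.5 0 0 0 0;0 0 -0.3 0 0 0 0;0 0 0 0 0 0 0.3;0 0 0 0 0 0 0.4;0 0 0 0 0 0 0.6;0 0 0 0 0 0 0.6;0 0 0 0 0 0 0.6;0 0 0 0 0 0 0.6"

```text
time: 20.55
ee_pos: [0.5451, 0.2436, 0.1008]
ee_rot: [[0.025, 1.0, -0.0], [1.0, -0.025, -0.0], [-0.0, -0.0, -1.0]]
wrist_force: [-0.0, -0.5, -0.6]
grip_width: 0.602
finger_force: 0.0
```

>>> servo_tool:
  series: "0 0 -5 0 0 0 0.6;0 0 -15 0 0 0 0.6;0 0 -25 0 0 0 0.6;0 0 -30 0 0 0 0.6;0 0 -30 0 0 0 0.6;-30 0 0 0 0 0 0.6;-40 0 0 0 0 0 0.6;-20 0 0 0 0 0 0.6;0 0 0 0 0 0 0.6;0 0 0 0 0 0 0.6"

```text
time: 21.55
ee_pos: [0.5431, 0.1541, 0.207]
ee_rot: [[0.026, 1.0, 0.002], [1.0, -0.026, 0.001], [0.001, 0.002, -1.0]]
wrist_force: [-0.5, 0.8, -0.8]
grip_width: 0.597
finger_force: 0.0
```

Run:
```python
from h import *
from plant import camera
s,c=wrist("w5"); S=camera("scene"); print(s["time"],s["ee_pos"],s["wrist_force"])
a=cv2.resize(S["frame"][165:275,245:465],None,fx=3,fy=3)
b=cv2.resize(c["frame"][50:200,250:390],(300,330)); a=a[:, :480]; 
cv2.imwrite("pics/m5.png",np.hstack([a,b])[:,:,::-1])
o=(c["frame"][60:160,280:360]); 
for st,ce in blobs(c,(105,10,200),(125,60,255),(290,60,350,160),20)[0]: print(st,ce,onz(c,ce,.134))
for st,ce in blobs(c,*BLUE,(280,40,360,180),20)[0]: print(st,ce)
```

```text
21.55 [0.54310178 0.15406267 0.20703356] [-0.47833805  0.79613248 -0.84244493]
[311, 92, 17, 19, 31] [316.1, 103.7] [0.54188895 0.2415453  0.134     ]
[304, 86, 32, 35, 537] [319.8, 104.5]
```

View pics/m5.png

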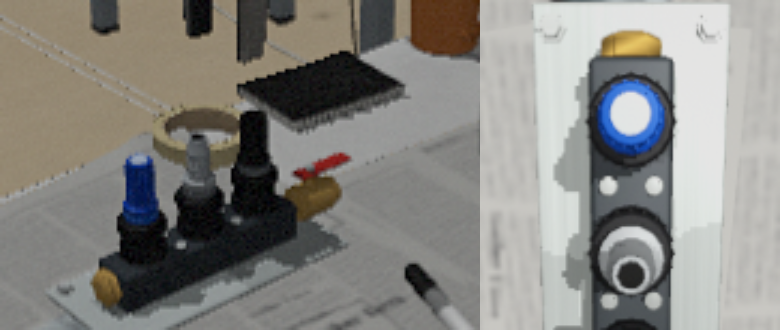

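The blue plug stands upright in the outlet, with its head at (140,180) in the left crop and (630,115) in the right. It is as tall as its neighbours and nothing else has moved. Handing in.

```bash
python3 -c "
from plant import bot
print(bot.job_done())"
```

```text
the job is handed in; nothing more can be done
None
```

The blue plug was pushed home past the click, tugged at about 15–17 N for over a second, then seated again and released. The job is handed in; no verdict was shown.

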